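Close the storage tin over its nested canister

TASK

On the shop counter a wooden stand carries the open lower shell of a storage tin with a small canister nested in it. Take the one cover that is both wide and tall enough, set it over the canister and right down onto the stand with its bar handle well across the stand's long direction, then twist it clockwise (seen from above) until the bar lies along the stand's long direction. Leave the closed tin sitting level, with the small canister upright inside.

Things in the scene. Friction and masses are not known exactly. Their poses are not given: they have to be found in the camera images.
- cover_grip (a point): Grip point of the right cover: loose upturned metal cup, 120 mm wide, 88 mm high, about 0.22 kg, standing on its rim, topped by a bar handle 56 long, 12 thick, 30 high (118 mm overall). Point: on the axis, 108 mm above the rim, 10 below the bar top; x along the bar, z up. Same after a half turn. Wrong covers, same metal and bar: one as wide but 40 mm high, one as high but 80 mm wide.
- stand: Fixed wooden block 150 x 124 mm, 20 mm high; x along its long side, z up; origin at the centre of its underside. The tin's lower shell is fixed on its middle: 76 mm wide tapering to 68 at the rim, 56 mm above the counter. Two 20 mm wide lugs stick out along +x and -x to 50 mm from the axis. The cover resting fully down on the block has its grip point 128 mm above this origin.
- stand_top (a point): Centre of the block's top, axes as the stand. Lugs: 10 to 16 mm above it. Two tabs inside the cover's rim, below the bar's ends, 5 mm high, 88 mm apart (inner width 114), pass the lugs only with the bar 30 to 125 degrees (60 is good) counterclockwise from above from x, modulo a half turn; turned clockwise to bar along x they lie under the lugs. Stops about 11 degrees beyond.
- inner_mid (a point): Centre, half-way up, of the small closed metal canister nested loosely in the lower shell: 53 mm wide, 70 mm high with its small knob, its top 95 mm above the counter; z up. The cover has 84 mm of room inside. It is already in place and need not be handled.
There are look-alikes about, which are no part of the job. What is shaped like the part that bears cover_grip but blue is not meant.

How it is judged:
By the outcome, as a careful person would: the job done as asked, in the order asked, and still so for the second after the job is handed in, with the robot touching nothing.
It also fails if it takes over 45 s, if anything falls off the work surface, if the arm or the gripper's body presses on something with over 40 N, if the wrist force passes 120 N, or if a joint passes its speed limit or range.

ROBOT

A 6-joint arm with a two-finger parallel gripper is mounted at the origin on the work surface. World frame = base frame: x ahead of the robot, y to its left, z up, the work surface at z = 0. Lengths are in m, angles in rad, forces in N, time in s.
With the tool pointing down it reaches from about 0.25 to 0.725 m from the base axis. Payload 4 kg.
Tool frame: the origin (TCP) lies on the centre line of the jaws, within the pads' length; the fingertips stand 14 mm ahead of it and the grasp point (between the pads) lies 5 mm behind it; z points along the fingers, x is the direction in which the jaws open and shut, and the axes are right-handed (so a half turn about z gives the same grasp; the last joint's range is limited). The gripper opens to 85 mm and grips with 20 to 120 N. Pads are 22 mm wide; open, the fingers measure 114 mm over their backs; the gripper's body (76 mm by 85 mm) begins 54 mm behind the grasp point. The pads swing forward as they close: fully open they stand 13 mm farther back than shut.
Start: joints at [-1.275, 0.241, 0.005, 1.335, 0, 1.571], TCP at [0.146, -0.478, 0.245] pointing down, gripper open.
Joint ranges: [-2.72, 2.72], [-1.05, 1.87], [-1.09, 1.28], [-1.99, 2.15], [-1.42, 1.44], [-3.14, 3.14]. Speed limits (rad/s): [2.79, 2.79, 3.14, 3.14, 3.14, 3.14].

INTERFACE

Orientations are given as a unit quaternion [x, y, z, w].
In Python, from workcell import bot gives the robot as it stands.
- The arm moves only by the tool play_rows, never from a script. Its argument "motion" is a list of rows, each an object with "fingers": the closure, from -1 (fully open) to 1 (shut), so that 0 is half open; "translation": the shift along the tool's x, y, z in cm, a list of three; "roll": the turn about the tool's z in degrees. A call has 1 to 20 rows; each row is the pose to reach, as a shift and turn from the pose commanded when the call began, along the tool's axes at that moment; what a row does not reach only later rows make up. A row lasts 1/12 s, in which the tool goes at most 41.7 mm and 7.16 degrees, less where a joint would pass 70% of its speed; a pose out of reach is approached as far as the arm can. A call with a gripper value outside its range is refused whole. The fingers move at their own pace and stop on an object; the grip force is fixed at half the most. Time passes only in rows, so rows that repeat a pose let the fingers close. It gives the time, the measured TCP pose, the force and the opening at its end, in the units of the state.
- bot.get_obs(): the state, without advancing time (a new reading comes with each control period).
- bot.camera(name): name is "scene" or "top"; returns a dict with "pixels" (480x640x3 uint8, red, green, blue), "intrinsics" (3x3 intrinsics, pixels), "world_to_cam" (4x4, takes a point from world to camera coordinates). Camera axes: x right, y down, z forward; pixel columns grow to the right and rows downward; lengths in m; the calibration is good to about 2 mm. A picture is of the moment at which its call begins. There is no depth.
- bot.job_done(): hands the job in, once; it reports no verdict.
The state is a dict: "clock": time; "joint_pos": joint angles; "joint_vel": joint speeds; "tau": joint torques, N m; "eef_pos": TCP position; "tool_rot": TCP orientation; "ft_force": force on the tool from outside, world axes, zero at the start; "ft_torque": the same for the moment, N m; "grip_width": finger opening in m.
Only numpy, scipy, OpenCV 4.12 (cv2) and the standard library are available. Lean on these libraries where they do the work, as an engineer would, in place of code of your own. Each camera call takes 0.05 s, during which the arm holds its last target. There are 200 camera calls.

## Working session

There is one attempt and no reset: what is moved stays moved. The work goes in short steps, Python scripts to look and compute and a tool call to move; the robot and the scene stay as the last step left them, time stands still between calls to the robot, and variables do not carry over. Pictures are saved under pics/ and viewed, about 8 in all and at most 12, crops included, and the job is handed in when it is done.

Besides the shell and the picture viewer there is one more tool, called after "Request:" by a JSON object that holds its "op" and its "data". play_rows: Moves the arm, as the interface text tells. Its arguments: {"type":"object","properties":{"motion":{"type":"array","items":{"type":"object","properties":{"fingers":{"type":"number"},"translation":{"type":"array","items":{"type":"number"}},"roll":{"type":"number"}}}}},"required":["motion"]}

```bash
mkdir -p pics; cat > h.py <<'E'
import numpy as np, cv2
from workcell import bot
def shot(name,fn=None):
    c=bot.camera(name); im=cv2.cvtColor(c["pixels"],cv2.COLOR_RGB2BGR)
    if fn: cv2.imwrite("pics/"+fn,im)
    return im,np.array(c["intrinsics"]),np.array(c["world_to_cam"])
def ray(K,T,u,v,z):
    R,t=T[:3,:3],T[:3,3]; o=-R.T@t; d=R.T@np.linalg.solve(K,[u,v,1.]); return o+d*(z-o[2])/d[2]
def proj(K,T,p):
    q=K@(T[:3,:3]@np.array(p)+T[:3,3]); return q[:2]/q[2]
E
python3 - <<'E'
from h import *
o=bot.get_obs(); print({k:np.round(v,3) for k,v in o.items()})
for n in("scene","top"):
    im,K,T=shot(n,n+"0.png"); print(n,K.round(1).tolist(),T.round(3).tolist(),(-T[:3,:3].T@T[:3,3]).round(3))
E
```

```text
{'clock': np.float64(0.0), 'joint_pos': array([-1.275,  0.241,  0.004,  1.335,  0.   ,  1.571]), 'joint_vel': array([-0.001, -0.001,  0.   ,  0.001,  0.   ,  0.001]), 'tau': array([-0.0000e+00, -3.7232e+01,  2.5241e+01,  1.7000e-02,  0.0000e+00,
       -0.0000e+00]), 'eef_pos': array([ 0.146, -0.478,  0.244]), 'tool_rot': array([ 0.804, -0.595, -0.001, -0.001]), 'ft_force': array([0.082, 0.242, 0.073]), 'ft_torque': array([ 0.002,  0.017, -0.005]), 'grip_width': np.float64(0.086)}
scene [[551.4, 0.0, 328.8], [0.0, 551.4, 239.9], [0.0, 0.0, 1.0]] [[0.647, 0.762, -0.006, -0.376], [0.511, -0.44, -0.739, -0.164], [-0.566, 0.475, -0.674, 1.5], [0.0, 0.0, 0.0, 1.0]] [ 1.176 -0.499  0.887]
top [[466.4, 0.0, 327.4], [0.0, 466.4, 236.3], [0.0, 0.0, 1.0]] [[0.028, -0.999, -0.029, 0.076], [-0.988, -0.023, -0.153, 0.527], [0.152, 0.033, -0.988, 1.123], [0.0, 0.0, 0.0, 1.0]] [0.347 0.05  1.192]
```

View pics/scene0.png

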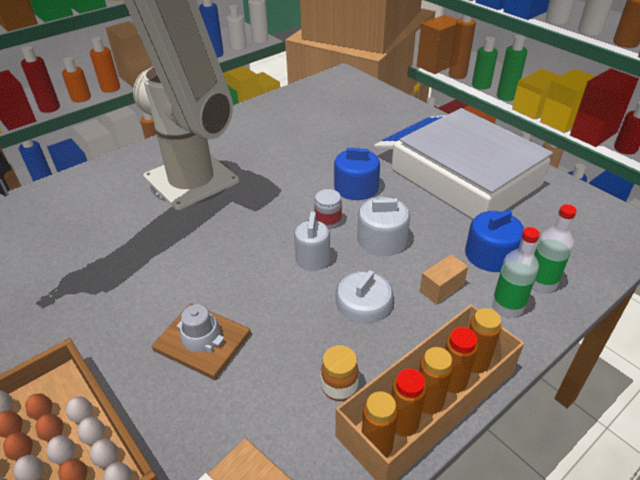

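View pics/top0.png

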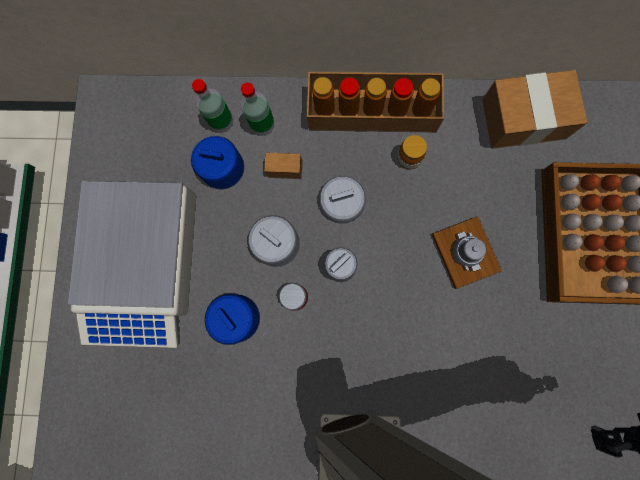

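The scene picture shows three grey covers. They are at scene (383,225) / top (273,240), scene (365,296) / top (342,199), and scene (312,245) / top (341,264). The first is both wide and tall, the second is low and the third is narrow. The blue ones are decoys. The stand is at scene (202,340) / top (467,252).

```bash
python3 - <<'E'
from h import *
t,K,T=shot("top"); s,Ks,Ts=shot("scene")
a=cv2.resize(t[200:280,233:313],(400,400),interpolation=cv2.INTER_CUBIC)
b=cv2.resize(s[185:265,343:423],(400,400),interpolation=cv2.INTER_CUBIC)
cc=cv2.resize(t[212:292,427:507],(400,400),interpolation=cv2.INTER_CUBIC)
cv2.imwrite("pics/crop1.png",np.vstack([np.hstack([a,b])]))
# stand
hsv=cv2.cvtColor(t,cv2.COLOR_BGR2HSV)
m=cv2.inRange(hsv,(5,90,50),(25,255,255)); m[:205]=0; m[300:]=0; m[:,:420]=0; m[:,515:]=0
pts=np.argwhere(m)[:,::-1]
h=cv2.convexHull(pts.astype(np.int32))[:,0]
P=np.array([ray(K,T,u,v,.02)[:2] for u,v in h],np.float32)*1000
print("stand rect",cv2.minAreaRect(P))
# cover outline: non-blue bright
for nm,im,k,tt,(x0,x1,y0,y1) in(("top",t,K,T,(240,305,208,272)),("scene",s,Ks,Ts,(350,416,190,260))):
    g=cv2.cvtColor(im,cv2.COLOR_BGR2GRAY); mm=np.zeros_like(g); mm[y0:y1,x0:x1]=(g[y0:y1,x0:x1]>125)*255
    c=max(cv2.findContours(mm,0,2)[0],key=cv2.contourArea); print(nm,cv2.boundingRect(c),cv2.minEnclosingCircle(c))
    (u,v),r=cv2.minEnclosingCircle(c); print(ray(k,tt,u,v,.044).round(4))
E
```

```text
stand rect ((497.54864501953125, -261.4250183105469), (149.64588928222656, 123.42317962646484), 22.649124145507812)
top (249, 217, 46, 45) ((271.2243957519531, 238.405517578125), 22.83144760131836)
[0.5158 0.229  0.044 ]
scene (350, 190, 66, 70) ((382.5, 224.5), 47.39735794067383)
[0.5091 0.2257 0.044 ]
```

View pics/crop1.png

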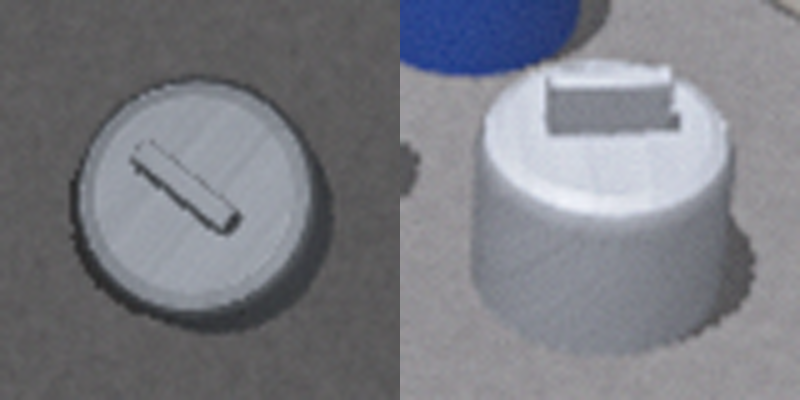

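The crop confirms it: wide, tall, grey, with its bar centred at about top px (271,236.6) and scene px (384.6,201).

```bash
python3 - <<'E'
from h import *
t,K,T=shot("top"); s,Ks,Ts=shot("scene")
print(ray(K,T,271,236.6,.118),ray(Ks,Ts,384.6,201,.118))
f=lambda x,y:(233+x/5-.4,200+y/5-.4)
a=ray(K,T,*f(145,146),.118);b=ray(K,T,*f(232,221),.118);d=b-a
print("bar",np.linalg.norm(d),np.degrees(np.arctan2(d[1],d[0])))
g=lambda x,y:(343+(x-400)/5-.4,185+y/5-.4)
a=ray(Ks,Ts,*g(547,80),.118);b=ray(Ks,Ts,*g(670,76),.118);d=b-a
print("bar s",np.linalg.norm(d),np.degrees(np.arctan2(d[1],d[0])))
# disc rim z=.088: fit ellipse of top outline
g_=cv2.cvtColor(t,cv2.COLOR_BGR2GRAY)
print(ray(K,T,233+197/5-.4,200+195/5-.4,.08))
# stand check from scene
hsv=cv2.cvtColor(s,cv2.COLOR_BGR2HSV)
m=cv2.inRange(hsv,(5,100,60),(25,255,255)); m[:295]=0; m[382:]=0; m[:,:148]=0; m[:,255:]=0
h=cv2.convexHull(np.argwhere(m)[:,::-1].astype(np.int32))[:,0]
P=np.array([ray(Ks,Ts,u,v,.02)[:2] for u,v in h],np.float32)*1000
print("stand rect s",cv2.minAreaRect(P))
from scipy.spatial.transform import Rotation as R
q=bot.get_obs()["tool_rot"];M=R.from_quat(q).as_matrix();print(M.round(3))
E
```

```text
[0.50921184 0.2182233  0.118     ] [0.51301194 0.22227801 0.118     ]
bar 0.0548059267673848 -129.09719889763943
bar s 0.05544724676987024 52.18652061474184
[0.51010583 0.22151488 0.08      ]
stand rect s ((503.8423156738281, -260.9494934082031), (155.89410400390625, 128.72088623046875), 22.576271057128906)
[[ 0.292 -0.957 -0.   ]
 [-0.957 -0.292  0.001]
 [-0.001 -0.    -1.   ]]
```

The cover is at about (0.511, 0.220) with its bar at 51.5°. The stand is at about (0.499, -0.261) with its long axis at 22.6°. Next I move above the cover.

Request:
{"op": "play_rows", "data": {"motion": [{"fingers":-1,"translation":[-3,-3,0.5],"roll":-3},{"fingers":-1,"translation":[-6,-6,1],"roll":-6},{"fingers":-1,"translation":[-9,-9,1.5],"roll":-9},{"fingers":-1,"translation":[-12,-12,2],"roll":-12},{"fingers":-1,"translation":[-15,-15,2],"roll":-14},{"fingers":-1,"translation":[-18,-18,2],"roll":-16},{"fingers":-1,"translation":[-21,-21,2],"roll":-18},{"fingers":-1,"translation":[-24,-24,2],"roll":-20},{"fingers":-1,"translation":[-27,-27,2],"roll":-22},{"fingers":-1,"translation":[-30,-30,2],"roll":-24},{"fingers":-1,"translation":[-33,-33,2],"roll":-26},{"fingers":-1,"translation":[-36,-36,2],"roll":-28},{"fingers":-1,"translation":[-39,-39,2],"roll":-30},{"fingers":-1,"translation":[-42,-42,2],"roll":-32},{"fingers":-1,"translation":[-45,-45,2.5],"roll":-34},{"fingers":-1,"translation":[-48,-48,3],"roll":-34.5},{"fingers":-1,"translation":[-51,-51,3.5],"roll":-34.5},{"fingers":-1,"translation":[-54,-53.5,4.5],"roll":-34.5},{"fingers":-1,"translation":[-56.2,-55.3,4.5],"roll":-34.5},{"fingers":-1,"translation":[-56.2,-55.3,4.5],"roll":-34.5}]}}

```text
clock: 1.97
eef_pos: [0.5127, 0.2268, 0.1978]
tool_rot: [0.945, -0.327, -0.001, -0.001]
ft_force: [0.2, 0.0, 0.6]
grip_width: 0.0857
```

```bash
python3 - <<'E'
from h import *
from scipy.spatial.transform import Rotation as R
s,Ks,Ts=shot("scene"); t,K,T=shot("top")
o=bot.get_obs();M=R.from_quat(o["tool_rot"]).as_matrix();print(o["clock"],o["eef_pos"].round(4),M.round(3).tolist(),o["joint_pos"].round(3),o["ft_force"].round(2))
print("tool x deg",np.degrees(np.arctan2(M[1,0],M[0,0])))
c1=cv2.resize(s[120:270,300:450],(600,600),interpolation=cv2.INTER_CUBIC)
cv2.imwrite("pics/c2.png",c1)
E
```

```text
2.0667 [0.5107 0.2219 0.199 ] [[0.784, -0.621, -0.002], [-0.621, -0.784, -0.001], [-0.001, 0.002, -1.0]] [ 0.41   0.377  0.074  1.269 -0.     2.651] [-0.08 -0.12  0.09]
tool x deg -38.386018393573956
```

View pics/c2.png

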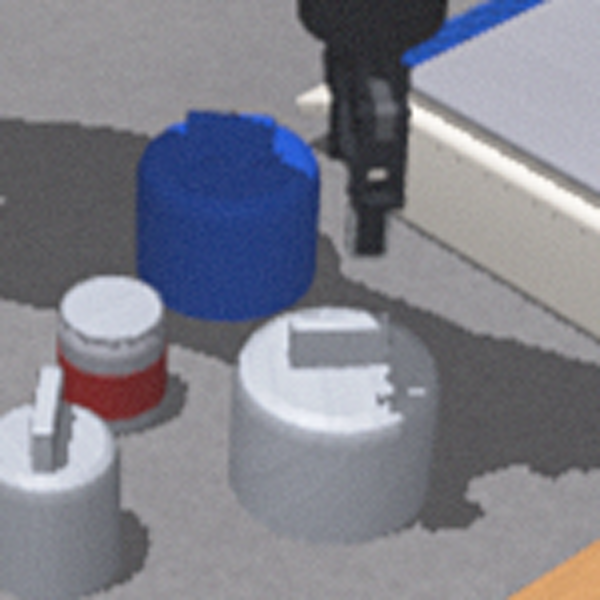

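```bash
python3 - <<'E'
from h import *
s,K,T=shot("scene")
for p in [(.511,.2219,.198),(.511+.043*.784,.2219-.621*.043,.198),(.511-.043*.784,.2219+.621*.043,.198),(.511,.2205,.118)]:
    q=proj(K,T,p); print(q.round(1),((q-[300,120])*4).round(0))
E
```

```text
[386.1 171.3] [344. 205.]
[388.4 183.3] [354. 253.]
[384. 160.] [336. 160.]
[383.4 200.9] [334. 324.]
```

Request:
{"op": "play_rows", "data": {"motion": [{"fingers":-1,"translation":[0,0,2],"roll":0},{"fingers":-1,"translation":[0,0,4],"roll":0},{"fingers":-1,"translation":[0,0,6],"roll":0},{"fingers":-1,"translation":[0,0,8],"roll":0},{"fingers":-1,"translation":[0,0,9.2],"roll":0},{"fingers":-1,"translation":[0,0,9.2],"roll":0},{"fingers":-0.2,"translation":[0,0,9.2],"roll":0},{"fingers":0.4,"translation":[0,0,9.2],"roll":0},{"fingers":1,"translation":[0,0,9.2],"roll":0},{"fingers":1,"translation":[0,0,9.2],"roll":0},{"fingers":1,"translation":[0,0,9.2],"roll":0},{"fingers":1,"translation":[0,0,9.2],"roll":0},{"fingers":1,"translation":[0,0,9.2],"roll":0},{"fingers":1,"translation":[0,0,9.2],"roll":0},{"fingers":1,"translation":[0,0,9.2],"roll":0},{"fingers":1,"translation":[0,0,9.2],"roll":0}]}}

```text
clock: 3.45
eef_pos: [0.5108, 0.2207, 0.1085]
tool_rot: [0.944, -0.33, -0.0, -0.0]
ft_force: [-1.0, 1.5, 2.0]
grip_width: 0.0106
```

Request:
{"op": "play_rows", "data": {"motion": [{"fingers":1,"translation":[0,0,-1],"roll":0},{"fingers":1,"translation":[0,0,-3],"roll":0},{"fingers":1,"translation":[0,0,-5.5],"roll":0},{"fingers":1,"translation":[0,0,-8],"roll":0},{"fingers":1,"translation":[0,0,-10.5],"roll":0},{"fingers":1,"translation":[0,0,-13],"roll":0},{"fingers":1,"translation":[0,0,-15.5],"roll":0},{"fingers":1,"translation":[0,0,-17],"roll":0},{"fingers":1,"translation":[0,0,-17],"roll":0},{"fingers":1,"translation":[0,0,-17],"roll":0}]}}

```text
clock: 4.28
eef_pos: [0.5113, 0.2205, 0.2789]
tool_rot: [0.944, -0.33, 0.001, -0.0]
ft_force: [-0.4, 0.6, -2.7]
grip_width: 0.0106
```

```bash
python3 - <<'E'
from h import *
from scipy.spatial.transform import Rotation as R
s,Ks,Ts=shot("scene","s3.png"); t,K,T=shot("top")
o=bot.get_obs();M=R.from_quat(o["tool_rot"]).as_matrix();print(o["clock"],o["eef_pos"].round(4),M.round(3).tolist(),o["ft_force"].round(2),o["ft_torque"].round(2),o["grip_width"])
cv2.imwrite("pics/c3.png",np.hstack([cv2.resize(s[80:280,300:500],(400,400)),cv2.resize(t[160:300,200:340],(400,400))]))
# z-axis check helper: where stand wanted in tool axes
tgt=np.array([.499,-.261]); d=np.r_[tgt-o["eef_pos"][:2],0]; print("tool shift cm",(M.T@d*100).round(2),"xdeg",np.degrees(np.arctan2(M[1,0],M[0,0])))
E
```

```text
4.3833 [0.5102 0.2201 0.2767] [[0.782, -0.623, -0.003], [-0.623, -0.782, -0.001], [-0.001, 0.003, -1.0]] [ 0.23 -0.6  -2.42] [0.03 0.   0.  ] 0.010721499183947858
tool shift cm [29.11 38.32  0.06] xdeg -38.561815890821215
```

View pics/c3.png

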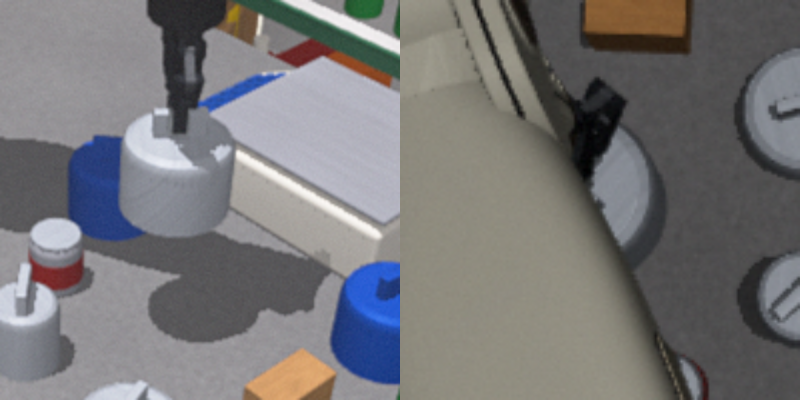

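Request:
{"op": "play_rows", "data": {"motion": [{"fingers":1,"translation":[0.9,1.2,0],"roll":-1},{"fingers":1,"translation":[2.4,3.2,0],"roll":-3},{"fingers":1,"translation":[4.2,5.6,0],"roll":-5},{"fingers":1,"translation":[6,8,0],"roll":-7},{"fingers":1,"translation":[7.8,10.4,0],"roll":-9},{"fingers":1,"translation":[9.6,12.8,0],"roll":-11},{"fingers":1,"translation":[11.4,15.2,0],"roll":-13},{"fingers":1,"translation":[13.2,17.6,0],"roll":-15},{"fingers":1,"translation":[15,20,0],"roll":-17},{"fingers":1,"translation":[16.8,22.4,0],"roll":-19},{"fingers":1,"translation":[18.6,24.8,0],"roll":-21},{"fingers":1,"translation":[20.4,27.2,0],"roll":-23},{"fingers":1,"translation":[22.2,29.6,0],"roll":-25},{"fingers":1,"translation":[24,32,0],"roll":-27},{"fingers":1,"translation":[25.8,34.4,0],"roll":-29},{"fingers":1,"translation":[27.6,36.6,0],"roll":-30},{"fingers":1,"translation":[28.7,37.9,0],"roll":-31},{"fingers":1,"translation":[29.1,38.3,0],"roll":-31},{"fingers":1,"translation":[29.1,38.3,0],"roll":-31},{"fingers":1,"translation":[29.1,38.3,0],"roll":-31}]}}

```text
clock: 6.05
eef_pos: [0.4992, -0.2597, 0.2769]
tool_rot: [0.998, -0.066, -0.001, -0.001]
ft_force: [-0.6, 0.8, -1.1]
grip_width: 0.0108
```

```bash
python3 - <<'E'
from h import *
from scipy.spatial.transform import Rotation as R
s,Ks,Ts=shot("scene","s4.png"); t,K,T=shot("top","t4.png")
o=bot.get_obs();M=R.from_quat(o["tool_rot"]).as_matrix();print(o["clock"],o["eef_pos"].round(4),M.round(3).tolist(),o["ft_force"].round(2),o["ft_torque"].round(2),o["grip_width"])
print("xdeg",np.degrees(np.arctan2(M[1,0],M[0,0])))
cv2.imwrite("pics/c4.png",np.hstack([cv2.resize(s[220:400,120:300],(400,400)),cv2.resize(t[190:310,410:530],(400,400))]))
p=o["eef_pos"]
# expected px for grip axis points: cover rim centre & top
for n,k,tt in(("s",Ks,Ts),("t",K,T)): print(n,[proj(k,tt,(p[0],p[1],p[2]-dz)).round(1) for dz in(-.01,.02,.1085)],proj(k,tt,(.499,-.261,.095)).round(1))
E
```

```text
6.15 [ 0.4996 -0.2591  0.2777] [[0.991, -0.13, -0.001], [-0.13, -0.991, 0.001], [-0.001, -0.001, -1.0]] [ 0.19 -0.09 -1.61] [ 0.   -0.03 -0.02] 0.010689627519573027
xdeg -7.486434518071069
s [array([174.8, 235.1]), array([178.3, 248.5]), array([187.7, 284.8])] [193.8 312.3]
t [array([502.2, 233.7]), array([497.1, 236.1]), array([483.8, 242.3])] [475.1 247. ]
```

View pics/c4.png

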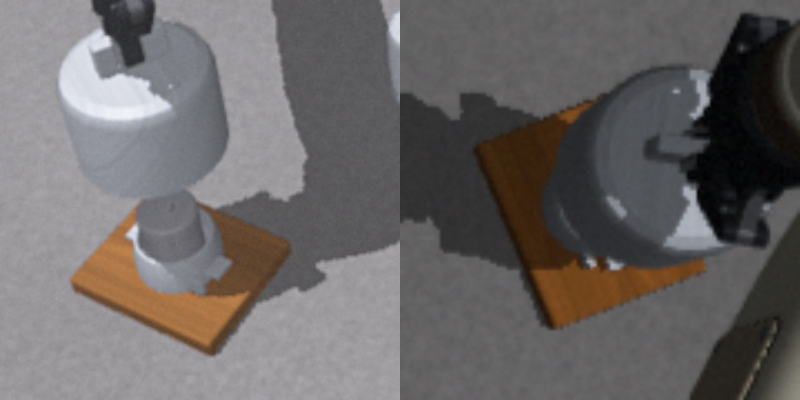

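The cover hangs level over the stand, and the lugs lie along the stand's long axis as expected. I'll lower it to a safe height around the canister and look again.

Request:
{"op": "play_rows", "data": {"motion": [{"fingers":1,"translation":[0,0,1.5],"roll":0},{"fingers":1,"translation":[0,0,3],"roll":0},{"fingers":1,"translation":[0,0,4.5],"roll":0},{"fingers":1,"translation":[0,0,6],"roll":0},{"fingers":1,"translation":[0,0,7.5],"roll":0},{"fingers":1,"translation":[0,0,9],"roll":0},{"fingers":1,"translation":[0,0,10],"roll":0},{"fingers":1,"translation":[0,0,10.4],"roll":0},{"fingers":1,"translation":[0,0,10.4],"roll":0},{"fingers":1,"translation":[0,0,10.4],"roll":0}]}}

```text
clock: 6.98
eef_pos: [0.5002, -0.26, 0.1749]
tool_rot: [0.998, -0.066, 0.0, 0.0]
ft_force: [-0.3, -0.1, -2.5]
grip_width: 0.0105
```

```bash
python3 - <<'E'
from h import *
s,Ks,Ts=shot("scene","s5.png"); t,K,T=shot("top","t5.png")
o=bot.get_obs();p=o["eef_pos"];print(o["clock"],p.round(4),o["ft_force"].round(2),o["ft_torque"].round(2),o["grip_width"])
a=cv2.resize(s[270:390,140:260],(600,600),interpolation=cv2.INTER_CUBIC)
b=s.copy()
cv2.imwrite("pics/c5.png",a)
# predicted axis/silhouette extremes in crop px: rim circle
def circ(c,r,z):
    th=np.linspace(0,2*np.pi,181); P=np.array([proj(Ks,Ts,(c[0]+r*np.cos(x),c[1]+r*np.sin(x),z)) for x in th]); return (P-[140,270])*5
for z,nm in((p[2]-.1085,"rim"),(p[2]-.0205-.006,"top")):
    P=circ(p,.06,z); print(nm,"L",P[:,0].min().round(),"R",P[:,0].max().round(),"T",P[:,1].min().round(),"B",P[:,1].max().round())
for x,y in((75,62),(75,-62),(-75,-62),(-75,62)):
    c,sn=np.cos(np.radians(22.6)),np.sin(np.radians(22.6)); print("corner",((proj(Ks,Ts,(.499+(c*x-sn*y)/1e3,-.261+(sn*x+c*y)/1e3,.02))-[140,270])*5).round())
E
```

```text
7.0833 [ 0.5005 -0.2605  0.1755] [ 0.1   0.28 -1.09] [ 0.04 -0.01 -0.02] 0.010948110703546137
rim L 123.0 R 444.0 T 142.0 B 390.0
top L 76.0 R 415.0 T -3.0 B 246.0
corner [550. 292.]
corner [365. 531.]
corner [ 47. 381.]
corner [246. 164.]
```

View pics/c5.png

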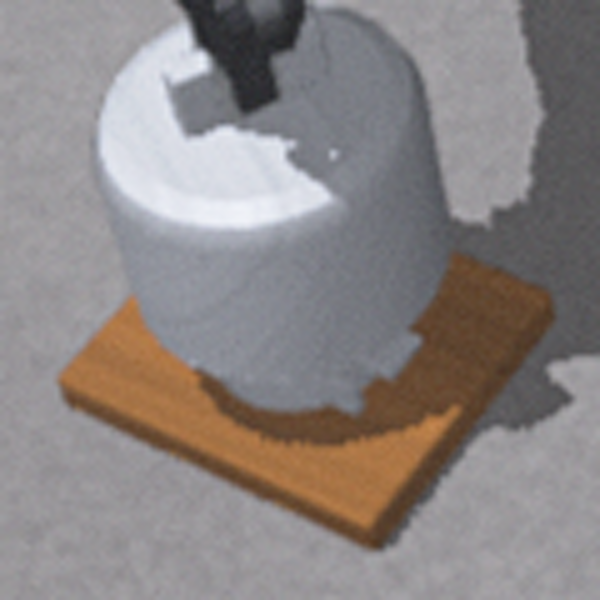

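```bash
python3 - <<'E'
from h import *
t,K,T=shot("top")
p=bot.get_obs()["eef_pos"]
s=cv2.imread("pics/s5.png")
g=cv2.createCLAHE(4,(4,4)).apply(cv2.cvtColor(s,cv2.COLOR_BGR2GRAY))[320:370,155:240]
a=cv2.resize(t[200:300,420:520],(500,500),interpolation=cv2.INTER_CUBIC)
b=cv2.cvtColor(cv2.resize(g,(300*85//50,300),interpolation=cv2.INTER_CUBIC),cv2.COLOR_GRAY2BGR)[:,:300]; b=cv2.copyMakeBorder(b,0,200,0,0,0)
cv2.imwrite("pics/c6.png",np.hstack([a,b]))
def circ(c,r,z):
    th=np.linspace(0,2*np.pi,181); P=np.array([proj(K,T,(c[0]+r*np.cos(x),c[1]+r*np.sin(x),z)) for x in th]); return (P-[420,200])*5
for z,nm in((p[2]-.1085,"rim"),(p[2]-.0265,"top")):
    P=circ(p,.06,z); print(nm,"L",P[:,0].min().round(),"R",P[:,0].max().round(),"T",P[:,1].min().round(),"B",P[:,1].max().round())
for x,y in((75,62),(75,-62),(-75,-62),(-75,62)):
    c,sn=np.cos(np.radians(22.6)),np.sin(np.radians(22.6)); print("corner",((proj(K,T,(.499+(c*x-sn*y)/1e3,-.261+(sn*x+c*y)/1e3,.02))-[420,200])*5).round())
E
```

```text
rim L 133.0 R 384.0 T 117.0 B 364.0
top L 173.0 R 444.0 T 84.0 B 350.0
corner [ 60. 162.]
corner [286.  74.]
corner [409. 349.]
corner [179. 439.]
```

View pics/c6.png

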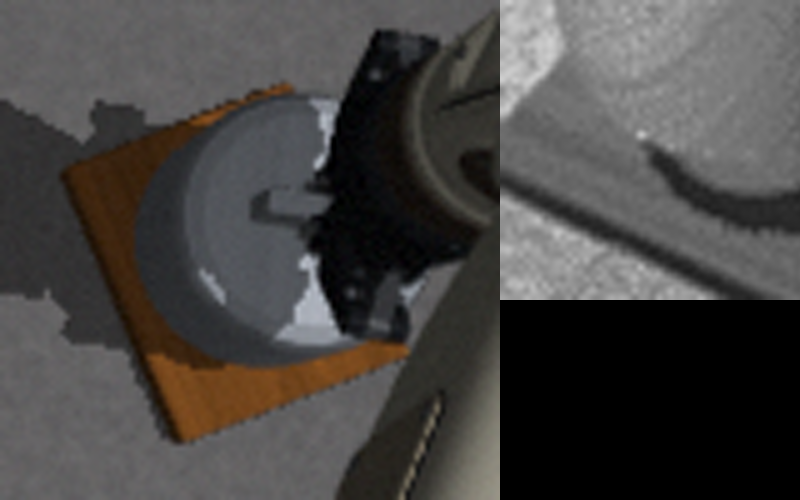

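In the same view, the cover's offset from the stand is within about 2 mm, and the fit allows about 6 mm. I'll lower it now.

Request:
{"op": "play_rows", "data": {"motion": [{"fingers":1,"translation":[0,0,0.8],"roll":0},{"fingers":1,"translation":[0,0,1.6],"roll":0},{"fingers":1,"translation":[0,0,2.4],"roll":0},{"fingers":1,"translation":[0,0,3.2],"roll":0},{"fingers":1,"translation":[0,0,3.8],"roll":0},{"fingers":1,"translation":[0,0,4.2],"roll":0},{"fingers":1,"translation":[0,0,4.5],"roll":0},{"fingers":1,"translation":[0,0,4.5],"roll":0},{"fingers":1,"translation":[0,0,4.5],"roll":0}]}}

```text
clock: 7.88
eef_pos: [0.5, -0.2605, 0.1294]
tool_rot: [0.998, -0.066, 0.0, 0.0]
ft_force: [-0.7, -0.3, -2.4]
grip_width: 0.0105
```

Request:
{"op": "play_rows", "data": {"motion": [{"fingers":1,"translation":[0,0,0.1],"roll":0},{"fingers":1,"translation":[0,0,0.15],"roll":0},{"fingers":1,"translation":[0,0,0.15],"roll":0},{"fingers":1,"translation":[0,0,0.15],"roll":0}]}}

```text
clock: 8.22
eef_pos: [0.5001, -0.2606, 0.1284]
tool_rot: [0.998, -0.066, 0.001, 0.0]
ft_force: [-0.8, -0.2, 2.0]
grip_width: 0.0108
```

Request:
{"op": "play_rows", "data": {"motion": [{"fingers":1,"translation":[0,0,0.05],"roll":0},{"fingers":1,"translation":[0,0,0.05],"roll":3},{"fingers":1,"translation":[0,0,0.05],"roll":7},{"fingers":1,"translation":[0,0,0.05],"roll":11},{"fingers":1,"translation":[0,0,0.05],"roll":15},{"fingers":1,"translation":[0,0,0.05],"roll":19},{"fingers":1,"translation":[0,0,0.05],"roll":23},{"fingers":1,"translation":[0,0,0.05],"roll":27},{"fingers":1,"translation":[0,0,0.05],"roll":30},{"fingers":1,"translation":[0,0,0.05],"roll":30}]}}

```text
clock: 9.05
eef_pos: [0.501, -0.2607, 0.1282]
tool_rot: [0.947, -0.322, 0.001, 0.0]
ft_force: [0.4, -0.2, 3.2]
grip_width: 0.0106
```

Request:
{"op": "play_rows", "data": {"motion": [{"fingers":1,"translation":[0,0,0],"roll":4},{"fingers":1,"translation":[0,0,0],"roll":8},{"fingers":1,"translation":[0,0,0],"roll":12},{"fingers":1,"translation":[0,0,0],"roll":16},{"fingers":1,"translation":[0,0,0],"roll":20},{"fingers":1,"translation":[0,0,0],"roll":24},{"fingers":1,"translation":[0,0,0],"roll":27},{"fingers":1,"translation":[0,0,0],"roll":30},{"fingers":1,"translation":[0,0,0],"roll":30},{"fingers":1,"translation":[0,0,0],"roll":30}]}}

```text
clock: 9.88
eef_pos: [0.5008, -0.2609, 0.1282]
tool_rot: [0.832, -0.555, 0.001, -0.0]
ft_force: [1.7, 0.1, 3.9]
grip_width: 0.0106
```

```bash
python3 - <<'E'
from h import *
from scipy.spatial.transform import Rotation as R
o=bot.get_obs();M=R.from_quat(o["tool_rot"]).as_matrix();print(o["clock"],o["eef_pos"].round(4),M[2].round(4),o["ft_force"].round(2),o["ft_torque"].round(2),o["grip_width"],np.degrees(np.arctan2(M[1,0],M[0,0])))
E
```

```text
9.8833 [ 0.5008 -0.2609  0.1282] [ 0.0023 -0.0017 -1.    ] [1.67 0.15 3.85] [-0.33 -0.27 -0.15] 0.01059755938469833 -67.44231327788818
```

Request:
{"op": "play_rows", "data": {"motion": [{"fingers":0.6,"translation":[0,0,0],"roll":0},{"fingers":0.2,"translation":[0,0,0],"roll":0},{"fingers":-0.2,"translation":[0,0,0],"roll":0},{"fingers":-0.2,"translation":[0,0,0],"roll":0},{"fingers":-0.2,"translation":[0,0,-1],"roll":0},{"fingers":-0.2,"translation":[0,0,-3],"roll":0},{"fingers":-0.2,"translation":[0,0,-6],"roll":0},{"fingers":-0.2,"translation":[0,0,-9],"roll":0},{"fingers":-0.2,"translation":[0,0,-12],"roll":0},{"fingers":-0.2,"translation":[0,3,-14],"roll":0},{"fingers":-0.2,"translation":[0,6,-14],"roll":0},{"fingers":-0.2,"translation":[0,9,-14],"roll":0},{"fingers":-0.2,"translation":[0,12,-14],"roll":0},{"fingers":-0.2,"translation":[0,14,-14],"roll":0},{"fingers":-0.2,"translation":[0,14,-14],"roll":0},{"fingers":-0.2,"translation":[0,14,-14],"roll":0}]}}

```text
clock: 11.22
eef_pos: [0.3698, -0.3142, 0.2682]
tool_rot: [0.831, -0.557, 0.001, -0.0]
ft_force: [0.3, -0.4, 0.2]
grip_width: 0.0512
```

```bash
python3 - <<'E'
from h import *
s,Ks,Ts=shot("scene","s7.png"); t,K,T=shot("top","t7.png")
o=bot.get_obs();print(o["clock"],o["eef_pos"].round(4),o["ft_force"].round(2))
cv2.imwrite("pics/c7.png",np.hstack([cv2.resize(s[280:380,150:250],(400,400),interpolation=cv2.INTER_CUBIC),cv2.resize(t[200:300,420:520],(400,400),interpolation=cv2.INTER_CUBIC)]))
E
```

```text
11.3167 [ 0.371  -0.3138  0.2678] [ 0.37 -0.7  -0.09]
```

View pics/c7.png

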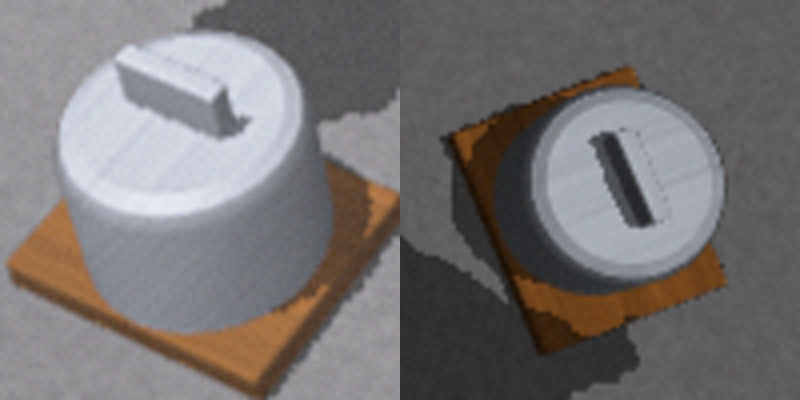

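The cover sits flat on the block. In the top view the bar's edges run at about 22°, against 22.7° for the stand's long edge. The robot is clear, so I'm handing in.

```bash
python3 -c "
from workcell import bot
print(bot.job_done(), bot.get_obs()['clock'])"
```

```text
the job is handed in; nothing more can be done
the job is handed in; nothing more can be done
```

I put the wide, tall grey cover over the canister and right down onto the stand, with its bar about 60° across the stand's long direction. I then twisted it 60° clockwise, released it and backed off, and handed the job in at about 11.3 s of the 45 s allowed.

**Last checks**
- **Seating:** contact came at a tool height of 0.1284 m, where I expected it. The last picture shows the cover flat on the block.
- **Angle:** the jaws ended with the bar at 22.6°, matching the stand's measured 22.6°. In the last top picture the bar's edges read about 22°, against 22.7° for the stand's long edge.
- **Forces:** the wrist force at the end of each move stayed under about 5 N, and it was near zero after release.

**Disagreed or not checked**
- The two cameras differed by a few mm on where the cover and stand were. Part of the stand difference came from the block's side faces being counted in one view.
- With the cover held over the stand, one camera showed it about 2 mm off centre and the other less than 1 mm. I left it, since the fit allows about 6 mm.
- One rough reading of the bar's angle from the top camera before lowering was about 17° off the jaws' angle. The other camera agreed with the jaws.
- The canister can't be seen inside the closed tin. Nothing pushed back while the cover came down over it, so I take it to be upright.

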